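Plug in the tuner module and hold the sprung antenna at its length mark

ROBOT

A 6-joint arm with a two-finger parallel gripper is mounted at the origin on a cart in front of the work surface, level with it; the furniture and walls round the work are solid. World frame = base frame: x ahead of the robot, y to its left, z up, the work surface at z = 0. Lengths are in m, angles in rad, forces in N, time in s.
With the tool pointing down it reaches from about 0.25 to 0.725 m from the base axis. Payload 4 kg.
Tool frame: the origin (TCP) lies at the very end of the fingers, on their centre line; the grasp point (between the pads) lies 19 mm behind it; z points along the fingers, y is the line along which they close (so a half turn about z gives the same grasp; the last joint's range is limited). The gripper opens to 85 mm and grips with 20 to 120 N. Pads are 22 mm wide; open, the fingers measure 114 mm over their backs; the gripper's body (76 mm by 85 mm) begins 54 mm behind the grasp point. The pads swing forward as they close: fully open they stand 13 mm farther back than shut.
Start: joints at [-1.113, 0.241, 0.005, 1.335, 0, 1.571], TCP at [0.221, -0.449, 0.231] pointing down, gripper open.
Joint ranges: [-2.72, 2.72], [-1.05, 1.87], [-1.09, 1.28], [-1.99, 2.15], [-1.42, 1.44], [-3.14, 3.14]. Speed limits (rad/s): [2.79, 2.79, 3.14, 3.14, 3.14, 3.14].

INTERFACE

Orientations are given as [roll, pitch, yaw] about the fixed x, y, z axes, in that order (R = Rz(yaw) Ry(pitch) Rx(roll)).
In Python, from cell import status, eyes, env gives the robot as it stands.
- The arm moves only by the tool jog_arm, never from a script. Its argument "commands" is a list of rows, each a list of 5 numbers: the gripper's target within -1 to 1 (fully open at 1, half-way at 0, shut at -1), then the shift along the world's x, y, z in units of 0.02 m (1.0 is 0.02 m), then the turn about the world's z in units of 5 degrees (1.0 is 5 degrees). In form: [[jaw, tx, ty, tz, turn], ...]. A call has 1 to 5 rows; each row shifts and turns the commanded pose from where the row before left it; what a row does not reach is not made up. A row lasts 1/10 s, in which the tool goes at most 50 mm and 8.59 degrees, less where a joint would pass 70% of its speed; a pose out of reach is approached as far as the arm can. A call with a number of a shift or a turn outside -1 to 1 is refused whole. A call with a gripper value outside its range is refused whole. The fingers move at their own pace and stop on an object; "grip_force" is the grip in N (left out, the last holds). Time passes only in rows, so rows that do not move let the fingers close. It gives the time, the measured TCP pose, the force, the opening and the grip force at its end, in the units of the state.
- status.get_obs(): the state, without advancing time (a new reading comes with each control period).
- eyes.read_camera(name): name is "scene" or "top" or "wrist"; returns a dict with "pixels" (480x640x3 uint8, blue, green, red), "depth" (480x640 float32, m along the optical axis (not along the pixel's ray), 0 where there is no reading), "intrinsics" (3x3 intrinsics, pixels), "R" (3x3) and "t" (3): a world point X has camera coordinates R X + t; the wrist camera has in their place "hand_eye" (4x4, takes a point from camera to tool coordinates, whose origin is the TCP and whose axes are the flange's). Camera axes: x right, y down, z forward; pixel columns grow to the right and rows downward; lengths in m; the calibration is good to about 2 mm. A picture is of the moment at which its call begins: read the wrist's pose just before it.
- env.finish_job(): hands the job in; it is judged then, once.
The state is a dict: "clock": time; "joint_pos": joint angles; "joint_velocities": joint speeds; "joint_efforts": joint torques, N m; "eef_pos": TCP position; "tcp_rot": TCP orientation; "contact_force": force on the tool from outside, world axes, zero at the start; "wrist_torque": the same for the moment, N m; "width": opening from 0.0 (shut) to 1.0 (fully open); "finger_force": force on a finger pad.
Only numpy, scipy, OpenCV 4.12 (cv2) and the standard library are available. Lean on these libraries where they do the work, as an engineer would, in place of code of your own. Each camera call takes 0.05 s, during which the arm holds its last target. There are 200 camera calls.

TASK

Get the antenna base ready for a reading: take the plug-in tuner module by its rib and press it into the recess of the base until its shoulders are flush with the top of the base, then let go of it. Then grip the antenna's knob, pull the sprung telescoping rod straight up until the ring mark on the rod is level with the rim of the sleeve, and keep holding it there: the rod springs back if it is released, so the program finishes while still gripping the knob. Do not disturb the solder spool or the roll of white tape.

Things in the scene. Friction and masses are not known exactly. Their poses are not given: they have to be found in the camera images.
- base: Grey instrument base: block 80 mm (its x) by 170 mm (its y), 40 mm high, fixed to the worktop, its long side roughly left-right behind the monitor. Origin at the centre of its underside, z up. In its top a rectangular recess centred at its y = +42 mm; the upright antenna stands at its y = -50 mm. Round it: monitor (top 420 mm up), crate (430 mm), left side rail (255 mm).
- recess (a point): Centre of the mouth of the recess, level with the top of the base (40 mm above the worktop); axes as the base's. The recess is 33 mm (base x) by 49 mm (base y), 2 mm chamfer, 30 mm deep. A stiff contact carrier lies in it, its top 14 mm below the mouth.
- seat (a joint): How far the contact carrier in the recess is pressed down: 0 at the start, 0.012 m at its hard stop. A module set in rests on it with its shoulders 12 mm proud of the base; pushing down with 6 to 10 N moves it down until the module is flush. It stays where it is left and does not spring back.
- module: Loose grey plastic plug-in module, about 0.08 kg, upright on the worktop left of the base. Body 30 (its x) by 46 (its y) by 26 mm high; on it a central grip rib 10 mm thick (its x), 36 mm long (its y), top 43 mm above the underside. Origin: centre of the underside, z up. Goes in upright, long side along the base's long side, either way round, 1.5 mm play each side. The rib stays above the base.
- shoulder (a point): On the module: centre of the body's top face (the shoulders), 26 mm above its underside, at the foot of the rib. Flush when level with point recess.
- knob (a point): Round plain metal knob with grip rings at the upper end of the antenna rod, 18 mm diameter and 24 mm high, upright; this point is the centre of its underside, which at rest is 6 mm above the sleeve's rim (90 mm above the worktop), so at rest the knob spans 90 to 114 mm above the worktop.
- antenna (a joint): How far the inner rod is pulled out, m: 0 at rest (fully in), growing straight up; 0.060 when the ring mark is level with the sleeve's rim; end stop at 0.085. The inner spring pulls it back in with about 3 N at rest and 9 N at the mark.
- mark (a point): Centre of the ring mark, a raised dark ring 12 mm in diameter and 4 mm high on the 8 mm rod; at rest it is hidden in the sleeve, 60 mm below its rim, and it rises with the rod.
- sleeve_rim (a point): Centre of the top rim of the fixed sleeve (collar 24 mm diameter) that the rod slides out of, 84 mm above the worktop and 44 mm above the top of the base.
- solder_spool: Bystander: spool of solder wire with black flanges, 49 mm diameter, 38 mm high, loose; origin at the centre of its underside. Leave it alone.
- tape_white: Bystander: roll of white tape lying flat, 61 mm diameter, 19 mm high, loose; origin at the centre of its underside. Leave it alone.
Mind the look-alikes: they are no part of the job. Several things look just like the module: the one meant starts nearest to the robot's base.

How it is judged:
By the outcome, as a careful person would: the job done as asked, in the order asked, and still so for the second after the job is handed in, while the arm keeps its last pose, push and grip.
It also fails if it takes over 51 s, if anything falls off the work surface, if the arm or the gripper's body presses on something with over 40 N, if the wrist force passes 120 N, or if a joint passes its speed limit or range.

## Working session

There is one attempt and no reset: what is moved stays moved. The work goes in short steps, Python scripts to look and compute and a tool call to move; the robot and the scene stay as the last step left them, time stands still between calls to the robot, and variables do not carry over. Pictures are saved under pics/ and viewed, at most 10 in all, crops included, and the job is handed in when it is done.

Besides the shell and the picture viewer there is one more tool, called as a command line: name --pt "numbers of a row" for each row, then --argument value for the rest. jog_arm: Moves the arm, as the interface text tells. Shifts and turns lie within -1 to 1; 1 stands for 0.02 m of shift or 5 degrees of turn. Its arguments: {"type":"object","properties":{"commands":{"type":"array","items":{"type":"array","items":{"type":"number","minimum":-1,"maximum":1}}},"grip_force":{"type":"number"}},"required":["commands"]}

```bash
mkdir -p pics; ls
cat > h.py <<'E'
import numpy as np, cv2
from cell import status, eyes, env
def cap(n,tag):
    o=status.get_obs(); c=eyes.read_camera(n)
    if 'hand_eye' in c:
        from scipy.spatial.transform import Rotation as Ro
        T=np.eye(4);T[:3,:3]=Ro.from_euler('xyz',o['tcp_rot']).as_matrix();T[:3,3]=o['eef_pos']
        W=np.linalg.inv(T@c['hand_eye']); c['R'],c['t']=W[:3,:3],W[:3,3]
    cv2.imwrite(f'pics/{tag}.png',c['pixels'])
    np.savez(f'pics/{tag}.npz',**{k:c[k] for k in('pixels','depth','intrinsics','R','t')})
    return c
def load(tag): return np.load(f'pics/{tag}.npz')
def px(c,u,v,z=None):
    "world point by depth, or on plane z"
    K,R,t=c['intrinsics'],c['R'],np.ravel(c['t'])
    r=np.linalg.inv(K)@[u,v,1.]
    C=-R.T@t; d=R.T@r
    if z is None:
        return C+d*c['depth'][int(round(v)),int(round(u))]
    return C+d*(z-C[2])/d[2]
def proj(c,X):
    q=c['intrinsics']@(c['R']@np.array(X)+np.ravel(c['t'])); return q[:2]/q[2]
def tri(obs):
    A=np.zeros((3,3));b=np.zeros(3)
    for c,u,v in obs:
        R=c['R'];C=-R.T@np.ravel(c['t']);d=R.T@np.linalg.inv(c['intrinsics'])@[u,v,1.];d/=np.linalg.norm(d)
        P=np.eye(3)-np.outer(d,d);A+=P;b+=P@C
    return np.linalg.solve(A,b)
E
python3 - <<'E'
from h import *
o=status.get_obs()
print(o)
for n in('scene','top'):
    c=cap(n,n+'0'); print(n,c['R'].round(3).tolist(),np.round(c['t'],3),c['intrinsics'][0,0])
E
```

```text
pics
{'clock': 0.0, 'joint_pos': array([-1.11298726e+00,  2.41410127e-01,  3.72601069e-03,  1.33519505e+00,
        4.77961485e-06,  1.57076680e+00]), 'joint_velocities': array([-0.00190142, -0.00055275,  0.00032754,  0.0005063 , -0.00097185,
       -0.00036854]), 'joint_efforts': array([ 2.23115417e-04, -3.72320223e+01,  2.52406794e+01,  1.69873849e-02,
        1.01995374e-04, -1.23752464e-06]), 'eef_pos': array([ 0.22071498, -0.44794615,  0.23041506]), 'tcp_rot': array([-3.13950981e+00, -4.84111204e-06,  4.57838583e-01]), 'contact_force': array([-0.11895022,  0.31153581,  0.42306482]), 'wrist_torque': array([0.02770172, 0.01232755, 0.03460596]), 'finger_force': 0.0, 'width': 1.0009390355747358}
scene [[-0.975, 0.22, -0.021], [0.169, 0.68, -0.714], [-0.143, -0.7, -0.7]] [ 0.546 -0.035  1.008] 528.2822916011654
top [[-0.004, -1.0, 0.002], [-0.999, 0.004, -0.054], [0.054, -0.002, -0.999]] [-0.027  0.561  0.984] 514.4315144920382
```

View pics/scene0.png

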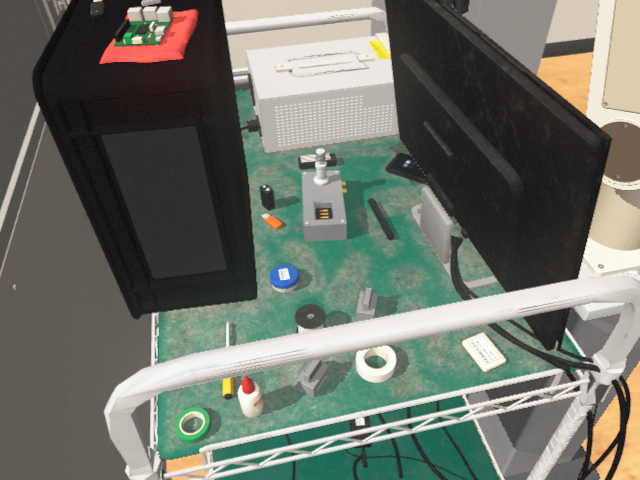

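View pics/top0.png

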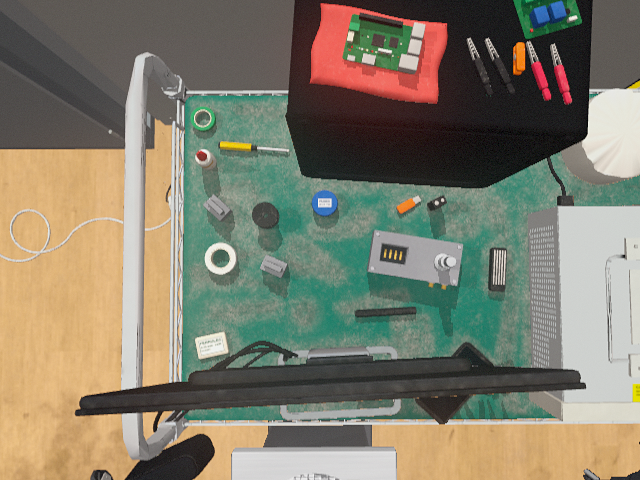

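The scene picture shows two modules, at (367,302) and (313,375), and the base at (325,205). In the top picture the same modules are at (273,266), nearest the robot, and (217,207). The recess is at (394,254) and the knob near (446,262). Next I'll look at enlarged crops.

Run:
```python
from h import *
t=load('top0');s=load('scene0')
def crop(c,x,y,w,h,f): return cv2.resize(c['pixels'][y:y+h,x:x+w],None,fx=f,fy=f,interpolation=cv2.INTER_CUBIC)
# top 360..470 x 225..300 ; module 250..300x245..285
a=crop(t,362,224,104,75,5); b=crop(t,250,246,46,40,6)
d=crop(s,295,142,60,103,4); e=crop(s,345,280,50,50,6)
I=np.zeros((600,800,3),np.uint8)
I[:375,:520]=a; I[:240,524:800]=b; I[378:600,:240]=0
I[250:550,500:800]=e
cv2.imwrite('pics/crA.png',I); cv2.imwrite('pics/crB.png',crop(s,295,142,60,103,5))
for n,c,ps in(('top',t,[(273,262),(260,275),(370,232),(375,245),(440,245),(420,250),(394,254),(447,261)]),('scene',s,[(367,295),(320,205),(320,155)])):
    for p in ps: print(n,p,px(c,*p).round(4))
```

```text
top (273, 262) [0.5145 0.0756 0.0237]
top (260, 275) [ 4.893e-01  1.036e-01 -3.000e-04]
top (370, 232) [ 5.729e-01 -1.132e-01  5.000e-04]
top (375, 245) [ 0.5455 -0.1189  0.0427]
top (440, 245) [ 0.5451 -0.242   0.0412]
top (420, 250) [ 0.5357 -0.2038  0.0423]
top (394, 254) [ 0.5288 -0.1569  0.025 ]
top (447, 261) [ 0.5142 -0.2379  0.113 ]
scene (367, 295) [0.5084 0.0751 0.042 ]
scene (320, 205) [ 0.531  -0.1795  0.0306]
scene (320, 155) [ 0.5167 -0.2348  0.1085]
```

View pics/crA.png

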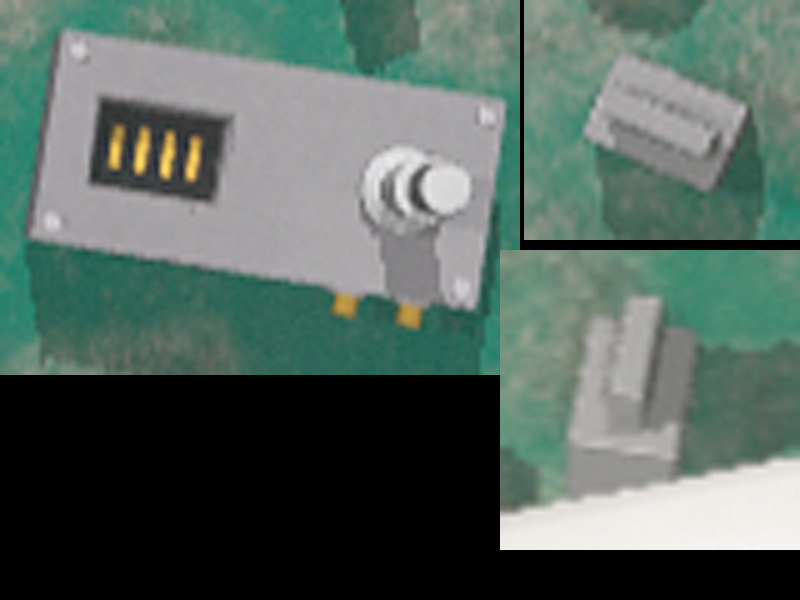

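View pics/crB.png

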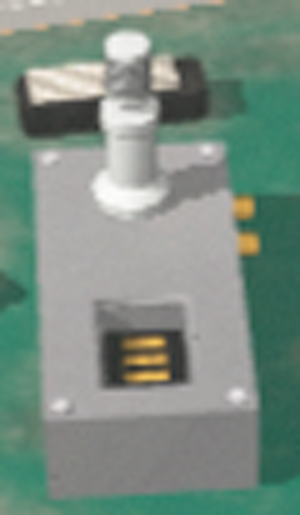

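The crops show these positions, in source pixels:

| View | Feature | Position |
|---|---|---|
| Top | Recess corners | about (381.6,243.4), (408.6,247), (405.4,264.6), (380,260.8) |
| Top | Knob top | (452,261.6) |
| Top | Module rib | centre near (273.5,267) |
| Scene | Knob top | (320.6,150.6) |
| Scene | Module rib top | corners (366.7,287.8), (372,288.3), (368.8,303.7), (363.7,303) |

Run:
```python
from h import *
t=load('top0');s=load('scene0')
T=lambda X,Y:(362+X/5-.4,224+Y/5-.4)
M=lambda X,Y:(250+(X-524)/6-.4,246+Y/6-.4)
S=lambda X,Y:(345+(X-500)/6-.4,280+(Y-250)/6-.4)
B=lambda X,Y:(295+X/5-.4,142+Y/5-.4)
def rep(n,c,ps,z):
    P=np.array([px(c,*p,z=z) for p in ps]);e=np.roll(P,-1,0)-P
    print(n,P.mean(0).round(4),'len',np.linalg.norm(e,axis=1).round(4),'ang',np.degrees(np.arctan2(e[:,1],e[:,0])).round(1));return P
rep('base top',t,[T(62,30),T(505,102),T(480,310),T(30,240)],.04)
rep('recess top',t,[T(98,97),T(233,115),T(217,203),T(90,184)],.04)
rep('recess scene',s,[B(95,300),B(187,304),B(188,385),B(103,388)],.04)
rep('base scene',s,[B(32,147),B(222,147),B(258,408),B(48,418)],.04)
rep('mod body top',t,[M(626,53),M(750,105),M(712,190),M(585,130)],.026)
rep('rib scene',s,[S(630,297),S(662,300),S(643,392),S(612,388)],.043)
rep('rib top',t,[M(615,120),M(720,135),M(710,155),M(612,135)],.043)
print('knob tri',tri([(t,*T(450,188)),(s,*B(128,43))]))
for n,c,p in(('t',t,T(450,188)),('s',s,B(128,43))): print(n,px(c,*p,z=.114))
print('body corner left tri',tri([(t,*M(626,53)),(s,*S(570,435))]))
# depth-based module: points above table near module
for n,c in(('t',t),('s',s)):
    K,R,tt=c['intrinsics'],c['R'],np.ravel(c['t'])
    v,u=np.mgrid[:480,:640];d=c['depth'];r=np.stack([u,v,np.ones_like(u)],-1)@np.linalg.inv(K).T*d[...,None]
    P=(r-tt)@R
    near=(np.hypot(P[...,0]-.51,P[...,1]-.075)<.045)&(d>0)
    for lo,hi in((.02,.032),(.037,.05)):
        q=P[near&(P[...,2]>lo)&(P[...,2]<hi)]
        if len(q)>5: print(n,lo,len(q),q.mean(0).round(4),cv2.minAreaRect(q[:,:2].astype(np.float32)))
    near=(np.hypot(P[...,0]-.515,P[...,1]+.238)<.03)&(P[...,2]>.107)&(d>0); print(n,'knob',P[near].mean(0).round(4),near.sum(),P[near][:,2].max())
```

```text
base top [ 0.5214 -0.1954  0.04  ] len [0.1699 0.0792 0.1717 0.0804] ang [-99.5 172.1  80.9  -9.2]
recess top [ 0.5293 -0.154   0.04  ] len [0.0515 0.0339 0.0485 0.0331] ang [-97.9 169.   81.2  -5.8]
recess scene [ 0.5306 -0.1513  0.04  ] len [0.036  0.0479 0.0319 0.0523] ang [161.9  77.2 -11.1 -98.5]
base scene [ 0.5227 -0.194   0.04  ] len [0.0793 0.1643 0.0781 0.1704] ang [165.6  80.9 -10.  -98.8]
mod body top [0.5077 0.0741 0.026 ] len [0.043  0.0296 0.0449 0.0278] ang [-112.9  155.8   64.6  -28. ]
rib scene [0.5081 0.0765 0.043 ] len [0.0087 0.0331 0.0083 0.0327] ang [ 159.    65.   -23.3 -114.2]
rib top [0.5025 0.0736 0.043 ] len [0.0333 0.007  0.0314 0.0048] ang [-98.4 153.4  78.2 -11.2]
knob tri [ 0.51375382 -0.24626698  0.11155684]
t [ 0.51379952 -0.24569049  0.114     ]
s [ 0.51440111 -0.24264878  0.114     ]
body corner left tri [0.52920259 0.08782984 0.02399811]
t 0.02 271 [0.506  0.0745 0.0259] ((0.5060878992080688, 0.07533016800880432), (0.046144090592861176, 0.029965221881866455), 65.87046813964844)
t 0.037 105 [0.5064 0.0751 0.0429] ((0.506299614906311, 0.07493483275175095), (0.035456277430057526, 0.010051687248051167), 66.37415313720703)
t knob [ 0.5128 -0.2434  0.1132] 93 0.1175130812199945
s 0.02 319 [0.5088 0.0808 0.0249] ((0.5077011585235596, 0.07640533149242401), (0.04818342253565788, 0.03017052263021469), 66.0548095703125)
s 0.037 122 [0.5076 0.0775 0.0415] ((0.5075294375419617, 0.0764310210943222), (0.037438321858644485, 0.010753518901765347), 65.64690399169922)
s knob [ 0.5139 -0.2417  0.1112] 58 0.1141194114516406
```

Run:
```python
from h import *
for tag in('top0','scene0'):
    c=load(tag)
    K,R,tt=c['intrinsics'],c['R'],np.ravel(c['t'])
    v,u=np.mgrid[:480,:640];d=c['depth'];r=np.stack([u,v,np.ones_like(u)],-1)@np.linalg.inv(K).T*d[...,None]
    P=(r-tt)@R; P=P[d>0]
    # height map, 5cm cells, max z in cm
    print(tag,'rows x from .75 down to -.1; cols y from .5 to -.6')
    for x in np.arange(.8,-.15,-.05):
        row=[]
        for y in np.arange(.45,-.6,-.05):
            m=(abs(P[:,0]-x)<.025)&(abs(P[:,1]-y)<.025)
            row.append('%3d'%(100*np.percentile(P[m,2],98)) if m.sum()>3 else '  .')
        print('%5.2f'%x,' '.join(row))
    m=(P[:,2]>.30)&(P[:,2]<.45)&(P[:,0]<.45)
    for y in np.arange(.35,-.5,-.1):
        q=P[m&(abs(P[:,1]-y)<.03)]
        if len(q): print('y%.2f x %.3f..%.3f zmax %.3f'%(y,q[:,0].min(),q[:,0].max(),q[:,2].max()))
t=load('top0')
print(px(t,220,245),px(t,265,215),px(t,206,265))
```

```text
top0 rows x from .75 down to -.1; cols y from .5 to -.6
 0.80   .   .   .  22  22   1   0   0   0  43  44  43  44  42  44  44  42   .   .   9   9
 0.75   .   .   .  23  23   1   1   1   0  43  43  44  44  43  44  43  42   .   .   9   9
 0.70   .   .   .  23  23   7   0   0   0  42  43  43  43  43  43  43  42   0   2   9   9
 0.65   .   .   .  23  23   4   0   1   0   2  42  42  42  42  42  42  42   0   6   6   9
 0.60   .   .   .  23  23   4   3   4   3   2   2   0   0   1   4   0   0  14  14  14  14
 0.55   .   .   .  23  23   2   2   0   0   0   0   4   4   4   4   4   2  14  14  14  15
 0.50   .   .   .  23  23   2   2   4   4   0   0   4   4   4  11   4   2  14  14  14  15
 0.45   .   .   .  23  23   0   0   0   0   0   0   0   0   0   4   0   1  14  14  14  15
 0.40   .   .   .  23  22   0   0   0   0   0   0  41  41  41  42  42   0  14  14  14  15
 0.35   .   .   .  22  42  42  42  42  42  42  42  42  42  42  42  42   0  14  14  14  15
 0.30   .   .   .  22  22  19   2   2   0   0   .   0   0   .   .   1   1  14  14  14  15
 0.25   .   .   .  22  22   0   0   0   0   0   0   0 
[... 2342 characters left out ...]
 .   .   .   .   .   . -79   1  13  12   .   .   .   .   .   .   .   .   .   .   .
-0.00   .   .   .   .   .   . -79   1   8   .   .   .   .   .   .   .   .   .   .   .   .
-0.05   .   .   .   .   .   . -79 -21   .   .   .   .   .   .   .   .   .   .   .   .   .
-0.10   .   .   .   .   .   . -79 -26   .   .   .   .   .   .   .   .   .   .   .   .   .
y0.25 x 0.320..0.362 zmax 0.423
y0.15 x 0.343..0.367 zmax 0.423
y0.05 x 0.117..0.371 zmax 0.423
y-0.05 x 0.155..0.375 zmax 0.432
y-0.15 x 0.358..0.379 zmax 0.418
y-0.25 x 0.362..0.378 zmax 0.387
y-0.35 x 0.195..0.202 zmax 0.315
[0.54760869 0.17762686 0.02342399] [ 6.07539847e-01  9.40009166e-02 -1.53647770e-04] [0.50930053 0.20498273 0.02023685]
```

jog_arm --pt "1 0 0 1 0" --pt "1 0 0 1 0" --pt "1 0 0 1 0" --pt "1 0 0 1 0" --pt "1 0 0 1 0"

```text
clock: 0.6
eef_pos: [0.2209, -0.4482, 0.3316]
tcp_rot: [-3.14, 0.0, 0.458]
contact_force: [0.9, 0.3, -0.2]
width: 1.0
finger_force: 0.0
```

jog_arm --pt "1 0 0 1 0" --pt "1 0 0 1 0" --pt "1 0 0 1 0" --pt "1 0 0 1 0" --pt "1 0 0 1 0"

```text
clock: 1.1
eef_pos: [0.2209, -0.4483, 0.4317]
tcp_rot: [-3.141, -0.0, 0.458]
contact_force: [-0.5, -0.6, 0.4]
width: 0.999
finger_force: 0.0
```

jog_arm --pt "0 0 0 1 0" --pt "0 0 0 1 0" --pt "0 0 0 1 0" --pt "0 0 0 0 0" --pt "0 0 0 0 0"

```text
clock: 1.6
eef_pos: [0.2211, -0.4489, 0.4906]
tcp_rot: [-3.141, 0.0, 0.458]
contact_force: [0.1, -0.1, -0.1]
width: 0.501
finger_force: 0.0
```

jog_arm --pt "0 0.6 1 0 0.3" --pt "0 0.6 1 0 0.3" --pt "0 0.6 1 0 0.3" --pt "0 0.6 1 0 0.3" --pt "0 0.6 1 0 0.3"

```text
clock: 2.1
eef_pos: [0.2811, -0.3474, 0.4896]
tcp_rot: [-3.139, 0.0, 0.59]
contact_force: [-0.2, 0.2, 0.2]
width: 0.5
finger_force: 0.0
```

jog_arm --pt "0 0.6 1 0 0.3" --pt "0 0.6 1 0 0.3" --pt "0 0.6 1 0 0.3" --pt "0 0.6 1 0 0.3" --pt "0 0.6 1 0 0.3"

```text
clock: 2.6
eef_pos: [0.341, -0.2474, 0.4897]
tcp_rot: [-3.139, 0.001, 0.721]
contact_force: [1.1, 0.3, 0.5]
width: 0.502
finger_force: 0.0
```

jog_arm --pt "0 0.6 1 0 0.3" --pt "0 0.6 1 0 0.3" --pt "0 0.6 1 0 0.3" --pt "0 0.6 1 0 0.3" --pt "0 0.6 1 0 0.3"

```text
clock: 3.1
eef_pos: [0.401, -0.1475, 0.4897]
tcp_rot: [-3.139, 0.001, 0.852]
contact_force: [0.5, -0.5, -0.4]
width: 0.5
finger_force: 0.0
```

jog_arm --pt "0 0.6 1 0 0.3" --pt "0 0.6 1 0 0.3" --pt "0 0.6 1 0 0.3" --pt "0 0.6 1 0 0.3" --pt "0 0.6 1 0 0.3"

```text
clock: 3.6
eef_pos: [0.461, -0.0476, 0.4897]
tcp_rot: [-3.139, 0.001, 0.983]
contact_force: [0.7, 0.3, -0.4]
width: 0.503
finger_force: 0.0
```

jog_arm --pt "0 0.46 1 0 0.4" --pt "0 0.46 1 0 0.4" --pt "0 0.46 1 0 0.4" --pt "0 0.46 1 0 0.4" --pt "0 0.46 1 0 0.36"

```text
clock: 4.1
eef_pos: [0.507, 0.0523, 0.4896]
tcp_rot: [-3.139, 0.002, 1.154]
contact_force: [-0.0, 0.1, -0.4]
width: 0.499
finger_force: 0.0
```

jog_arm --pt "0 0 1 0 0" --pt "0 0 0.22 0 0" --pt "0 0 0 0 0"

```text
clock: 4.4
eef_pos: [0.5067, 0.0763, 0.4901]
tcp_rot: [-3.14, 0.002, 1.154]
contact_force: [0.7, 0.5, 0.1]
width: 0.497
finger_force: 0.0
```

Run:
```python
from h import *
cap('scene','scene1');c=cap('top','top1');w=cap('wrist','wr1');o=status.get_obs()
print(o['clock'],o['joint_pos'].round(3),o['eef_pos'],o['tcp_rot'])
cv2.imwrite('pics/v1.png',np.hstack([cv2.resize(x['pixels'],(400,300)) for x in(load('scene1'),w)]))
```

```text
4.55 [ 0.147  0.356  0.851  2.066 -0.     2.137] [0.50671766 0.0750807  0.49120097] [-3.14147971e+00  5.64863717e-04  1.15156881e+00]
```

View pics/v1.png

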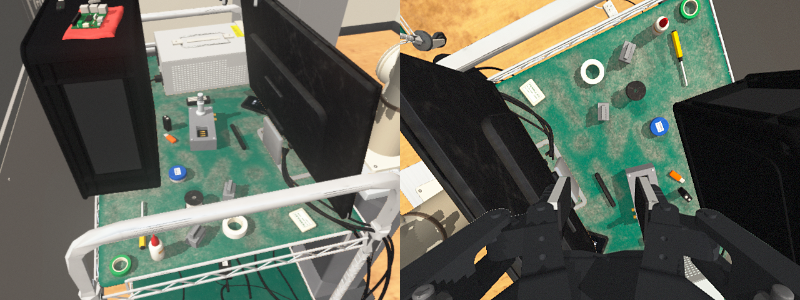

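In the wrist picture the target module is at (323,179) in full-frame pixels and the other at (362,85). No third module lies nearer the robot, and the monitor is at left. I'll descend in stages and sample the joints to check forearm clearance over the monitor.

jog_arm --pt "0 0 0 -1 0" --pt "0 0 0 -1 0" --pt "0 0 0 -1 0" --pt "0 0 0 -1 0" --pt "0 0 0 -1 0"

```text
clock: 5.05
eef_pos: [0.5067, 0.0747, 0.3907]
tcp_rot: [3.141, -0.0, 1.151]
contact_force: [-0.5, -0.4, 0.5]
width: 0.504
finger_force: 0.0
```

Run:
```python
from h import *
o=status.get_obs();print(o['joint_pos'].round(4),o['eef_pos'])
```

```text
[ 1.4660e-01  2.6340e-01  4.4520e-01  1.7521e+00 -2.0000e-04  2.1374e+00] [0.50666359 0.07473281 0.39071405]
```

jog_arm --pt "0 0 0 -1 0" --pt "0 0 0 -1 0" --pt "0 0 0 -1 0" --pt "0 0 0 -1 0" --pt "0 0 0 -1 0"

```text
clock: 5.55
eef_pos: [0.5067, 0.0747, 0.2907]
tcp_rot: [3.141, -0.0, 1.151]
contact_force: [0.3, -0.3, -0.3]
width: 0.498
finger_force: 0.0
```

Run:
```python
from h import *
from scipy.optimize import least_squares
o=status.get_obs();print(o['joint_pos'].round(4),o['eef_pos']); 
w=cap('wrist','wr2');cap('scene','scene2')
cv2.imwrite('pics/v2.png',np.hstack([cv2.resize(x['pixels'],(400,300)) for x in(load('scene2'),w)]))
```

```text
[ 1.4660e-01  2.4830e-01  1.6840e-01  1.4904e+00 -2.0000e-04  2.1375e+00] [0.50674252 0.0747428  0.29071212]
```

View pics/v2.png

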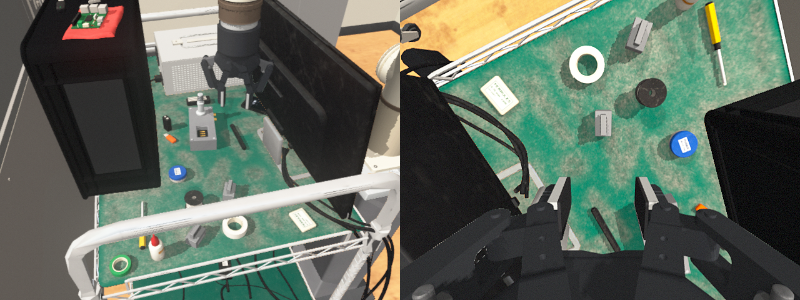

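The gripper hangs at about (240,75) in the left half, clear of the monitor. The module is at (603,124) in the composite. Now I'll fit the arm geometry to predict forearm height at the monitor.

Run:
```python
from h import *
from scipy.optimize import least_squares
D=[(.2414,.0037,np.hypot(.2207,.4479),.2304),(.356,.851,np.hypot(.5067,.0751),.4912),(.2634,.4452,np.hypot(.5067,.0747),.3907),(.2483,.1684,np.hypot(.5067,.0747),.2907)]
def f(p,q2,q3):
    r0,L1,L2,b,zz=p; e=q3-q2+b
    return r0+L1*np.sin(q2)+L2*np.cos(e), zz+L1*np.cos(q2)+L2*np.sin(e)
s=least_squares(lambda p:np.ravel([np.subtract(f(p,a,b),(r,z)) for a,b,r,z in D]),[0,.4,.4,0,0])
print(s.x.round(4),np.abs(s.fun).max())
p=s.x
for r,z in((.512,.03),(.551,.09),(.569,.08),(.569,.14)):
    q=least_squares(lambda q:np.subtract(f(p,*q),(r,z)),[.4,-.3]).x
    print((r,z),q.round(3),'q4',(np.pi/2+q[1]-q[0]).round(3),'forearm elev',q[1]-q[0])
    er=p[0]+p[1]*np.sin(q[0]); ez=p[1]*np.cos(q[0]); print('  elbow r',er,'z-zsh',ez,'wrist z-zsh',ez+p[2]*np.sin(q[1]-q[0]+p[3]))
```

```text
[ 0.0047  0.4777  0.3905  0.0136 -0.1465] 0.0004057762967545342
(0.512, 0.03) [ 0.454 -0.263] q4 0.853 forearm elev -0.7174689857681691
  elbow r 0.2143086135350526 z-zsh 0.4292311424351805 wrist z-zsh 0.1765008184441717
(0.551, 0.09) [ 0.449 -0.084] q4 1.038 forearm elev -0.5330234788673456
  elbow r 0.2120069110316612 z-zsh 0.43034731668408266 wrist z-zsh 0.2365008190826189
(0.569, 0.08) [ 0.492 -0.043] q4 1.036 forearm elev -0.5349592176194319
  elbow r 0.2303827824557477 z-zsh 0.4210031549495639 wrist z-zsh 0.22650081888056559
(0.569, 0.14) [0.437 0.04 ] q4 1.173 forearm elev -0.3974753289802479
  elbow r 0.2069212112736646 z-zsh 0.4327599343805027 wrist z-zsh 0.2865008184445494
```

Run:
```python
from h import *
for n in('top','scene'):
    c=cap(n,n+'3')
    K,R,tt=c['intrinsics'],c['R'],np.ravel(c['t']);print(-R.T@tt)
    v,u=np.mgrid[:480,:640];d=c['depth'];r=np.stack([u,v,np.ones_like(u)],-1)@np.linalg.inv(K).T*d[...,None]
    P=((r-tt)@R)[d>0]; P=P[P[:,2]>.05]
    for x in np.arange(.6,-.15,-.05):
        row=[]
        for y in np.arange(.25,-.25,-.05):
            q=P[(abs(P[:,0]-x)<.025)&(abs(P[:,1]-y)<.025),2]
            row.append('%3d/%3d'%(100*q.min(),100*q.max()) if len(q)>3 else '   .   ')
        print('%5.2f'%x,' '.join(row))
```

```text
[ 0.50679199 -0.02739085  1.01299374]
 0.60  21/ 23    .       .       .       .       .       .       .       .       .   
 0.55    .       .       .     68/ 73  33/ 73    .       .       .       .       .   
 0.50    .       .       .     72/ 74  29/ 74  67/ 71    .       .       .       .   
 0.45    .       .       .     71/ 74  58/ 74  65/ 73    .       .       .       .   
 0.40    .       .       .     71/ 74  73/ 74  67/ 74    .     29/ 41  28/ 41  26/ 42
 0.35  41/ 42    .       .      5/ 24   5/ 42   5/ 68   5/ 42   5/ 42  12/ 42  12/ 42
 0.30    .       .       .       .       .       .       .       .       .       .   
 0.25    .       .       .       .       .       .       .       .       .       .   
 0.20    .       .       .       .       .       .       .       .       .       .   
 0.15    .       .       .       .       .       .       .       .       .       .   
 0.10    .       .       .       .       .       .       .       .       .       .   
 0.05    .       .       .       .       .       .       .       .       .       .   
-0.00    .       .       .    
[... 849 characters left out ...]
   .      6/  7
 0.25  16/ 22    .       .       .       .       .       .       .       .       .   
 0.20   5/ 20    .       .       .       .       .       .       .       .       .   
 0.15    .       .       .       .       .       .       .       .       .       .   
 0.10    .       .       .       .       .       .       .       .       .       .   
 0.05    .       .       .       .      5/ 21   5/ 29  15/ 29  20/ 28    .       .   
-0.00    .       .       .       .      5/  9    .     29/ 29  28/ 29    .       .   
-0.05    .       .       .       .       .       .       .       .       .       .   
-0.10    .       .       .       .       .       .       .       .       .       .
```

```bash
cat >> h.py <<'E'
def cloud(c):
    K,R,tt=c['intrinsics'],c['R'],np.ravel(c['t'])
    v,u=np.mgrid[:480,:640];d=c['depth'];r=np.stack([u,v,np.ones_like(u)],-1)@np.linalg.inv(K).T*d[...,None]
    return ((r-tt)@R)[d>0]
def rect(c,x,y,rad,lo,hi):
    P=cloud(c);q=P[(np.hypot(P[:,0]-x,P[:,1]-y)<rad)&(P[:,2]>lo)&(P[:,2]<hi)]
    return len(q),q[:,2].mean().round(4) if len(q) else 0,cv2.minAreaRect(q[:,:2].astype(np.float32)) if len(q)>4 else None
E
python3 - <<'E'
from h import *
w=load('wr2')
for lo,hi in((.02,.032),(.037,.05)): print(rect(w,.507,.0755,.04,lo,hi))
print(rect(w,.605,.09,.04,.03,.045), rect(w,.515,.18,.05,.012,.03))
E
```

```text
(777, np.float64(0.026), ((0.5080931782722473, 0.07513909041881561), (0.04546652361750603, 0.029542524367570877), 65.88407135009766))
(317, np.float64(0.0428), ((0.5074873566627502, 0.07537627220153809), (0.03585836663842201, 0.009810962714254856), 66.11051177978516))
(1654, np.float64(0.0382), ((0.6057000160217285, 0.09052412211894989), (0.04799841716885567, 0.04841192811727524), 16.1489200592041)) (1722, np.float64(0.0189), ((0.5235341191291809, 0.1778930127620697), (0.05935736745595932, 0.05985315516591072), 64.81534576416016))
```

jog_arm --pt "0 0 0 -1 0" --pt "0 0 0 -1 0" --pt "0 0 0 -1 0" --pt "0 0 0 -1 0" --pt "0 0 0 -1 0"

```text
clock: 6.25
eef_pos: [0.5082, 0.0757, 0.1924]
tcp_rot: [3.139, -0.002, 1.152]
contact_force: [0.0, -0.5, -0.2]
width: 0.505
finger_force: 0.0
```

jog_arm --pt "0 0 0 -1 0" --pt "0 0 0 -1 0" --pt "0 0 0 -0.5 0" --pt "0 0 0 0 0"

```text
clock: 6.65
eef_pos: [0.5068, 0.0757, 0.141]
tcp_rot: [-3.141, 0.001, 1.152]
contact_force: [0.3, 0.2, 0.3]
width: 0.503
finger_force: 0.0
```

Run:
```python
from h import *
w=cap('wrist','wr4');print(status.get_obs()['eef_pos'],status.get_obs()['tcp_rot'])
for lo,hi in((.02,.032),(.037,.05)): print(rect(w,.507,.0755,.04,lo,hi))
cv2.imwrite('pics/v4.png',w['pixels'])
```

```text
[0.50743633 0.07580135 0.14196718] [ 3.14111554e+00 -3.03561412e-04  1.15220523e+00]
(1762, np.float64(0.026), ((0.507982611656189, 0.07497309148311615), (0.04612204432487488, 0.0296645388007164), 65.2955322265625))
(769, np.float64(0.0429), ((0.5080550312995911, 0.07502397894859314), (0.03592205047607422, 0.010187515988945961), 65.91159057617188))
```

View pics/v4.png

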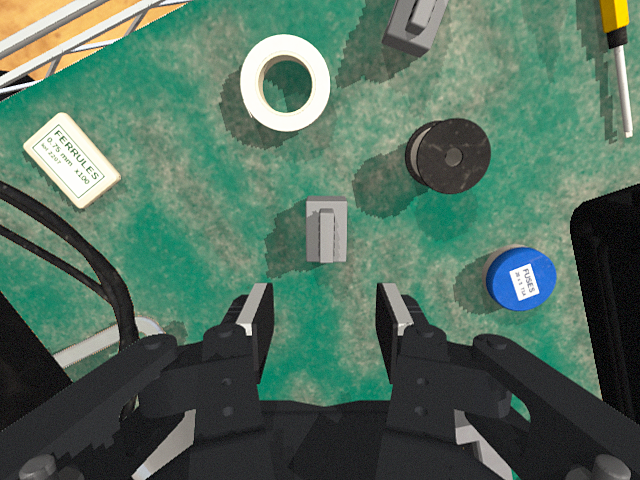

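Depth puts the module at (0.508, 0.075) with its long side at 66°. The picture shows its rib at (327,235), centred between the jaws, with the spool at (448,156) and the tape at (285,83) clear of the fingers.

jog_arm --pt "0 0.03 -0.04 -1 0" --pt "0 0 0 -1 0" --pt "0 0 0 -1 0" --pt "0 0 0 -1 0" --pt "0 0 0 -1 0" --grip_force 40

```text
clock: 7.2
eef_pos: [0.5095, 0.0753, 0.0425]
tcp_rot: [3.138, -0.002, 1.152]
contact_force: [0.6, -0.2, 0.2]
width: 0.499
finger_force: 0.0
```

jog_arm --pt "0 0 0 -0.6 0" --pt "0 0 0 0 0" --pt "0 0 0 0 0"

```text
clock: 7.5
eef_pos: [0.5085, 0.0752, 0.0303]
tcp_rot: [3.14, -0.001, 1.152]
contact_force: [0.4, -0.2, 0.7]
width: 0.503
finger_force: 0.0
```

jog_arm --pt "-1 0 0 0 0" --pt "-1 0 0 0 0" --pt "-1 0 0 0 0" --pt "-1 0 0 0 0" --pt "-1 0 0 0 0"

```text
clock: 8.0
eef_pos: [0.5084, 0.0752, 0.0303]
tcp_rot: [3.14, -0.001, 1.152]
contact_force: [-0.7, -1.1, 4.9]
width: 0.103
finger_force: 43.6
```

jog_arm --pt "-1 0 0 0.5 0" --pt "-1 0 0 1 0" --pt "-1 0 0 1 0" --pt "-1 0 0 1 0" --pt "-1 0 0 1 0"

```text
clock: 8.5
eef_pos: [0.507, 0.075, 0.1202]
tcp_rot: [-3.141, 0.001, 1.152]
contact_force: [0.0, 0.4, -1.2]
width: 0.102
finger_force: 42.6
```

jog_arm --pt "-1 0.1 -1 0.2 0.3" --pt "-1 0.1 -1 0 0.3" --pt "-1 0.1 -1 0 0.3" --pt "-1 0.1 -1 0 0.3" --pt "-1 0.1 -1 0 0.3"

```text
clock: 9.0
eef_pos: [0.5172, -0.0257, 0.1234]
tcp_rot: [-3.141, 0.0, 1.284]
contact_force: [0.5, -0.9, -1.9]
width: 0.106
finger_force: 42.7
```

jog_arm --pt "-1 0.1 -1 0 0.3" --pt "-1 0.1 -1 0 0.3" --pt "-1 0.1 -1 0 0.3" --pt "-1 0.1 -1 0 0.3" --pt "-1 0.1 -1 0 0.3"

```text
clock: 9.5
eef_pos: [0.5271, -0.1257, 0.1233]
tcp_rot: [-3.141, -0.0, 1.415]
contact_force: [-0.1, -0.5, -1.1]
width: 0.097
finger_force: 42.7
```

jog_arm --pt "-1 0 -0.8 0 0" --pt "-1 0 -0.2 0 0" --pt "-1 0 0 0 0" --pt "-1 0 0 0 0"

```text
clock: 9.9
eef_pos: [0.5273, -0.1443, 0.1232]
tcp_rot: [-3.141, -0.001, 1.414]
contact_force: [-0.7, -0.0, -1.6]
width: 0.102
finger_force: 42.6
```

Run:
```python
from h import *
w=cap('wrist','wr5');o=status.get_obs();print(o['eef_pos'],o['tcp_rot'],o['width'])
c=cap('scene','scene5'); t=cap('top','top5')
cv2.imwrite('pics/v5.png',np.hstack([cv2.resize(w['pixels'],(500,375)),cv2.resize(c['pixels'][100:250,260:380],(300,375),interpolation=2)]))
# base top plane from wrist
P=cloud(w);q=P[(np.hypot(P[:,0]-.52,P[:,1]+.2)<.12)&(abs(P[:,2]-.04)<.004)]
print(len(q),q.mean(0),cv2.minAreaRect(q[:,:2].astype(np.float32)))
q=P[(np.hypot(P[:,0]-o['eef_pos'][0],P[:,1]-o['eef_pos'][1])<.04)]
for z in np.arange(.05,.2,.005):
    m=abs(q[:,2]-z)<.0025
    if m.sum()>30: print(z.round(3),m.sum(),q[m][:,:2].min(0).round(3),q[m][:,:2].max(0).round(3))
```

```text
[ 0.52740529 -0.14410613  0.12327921] [-3.14114253e+00 -4.25959580e-04  1.41492038e+00] 0.1043652543926374
9077 [ 0.53489633 -0.14668297  0.04014788] ((0.539323091506958, -0.17539472877979279), (0.14003604650497437, 0.15998947620391846), 19.084922790527344)
0.095 69 [ 0.516 -0.125] [ 0.544 -0.12 ]
0.1 171 [ 0.516 -0.125] [ 0.545 -0.12 ]
0.105 179 [ 0.516 -0.125] [ 0.544 -0.12 ]
0.11 201 [ 0.516 -0.125] [ 0.545 -0.12 ]
0.115 261 [ 0.514 -0.146] [ 0.545 -0.12 ]
0.12 2043 [ 0.513 -0.145] [ 0.545 -0.12 ]
0.125 122 [ 0.518 -0.137] [ 0.539 -0.126]
0.13 314 [ 0.512 -0.141] [ 0.545 -0.126]
0.135 2313 [ 0.511 -0.163] [ 0.546 -0.126]
0.14 485 [ 0.51  -0.155] [ 0.546 -0.128]
0.145 430 [ 0.51  -0.156] [ 0.546 -0.132]
0.15 572 [ 0.51  -0.151] [ 0.546 -0.132]
0.155 352 [ 0.51  -0.156] [ 0.546 -0.132]
0.16 1006 [ 0.516 -0.157] [ 0.544 -0.131]
0.165 634 [ 0.497 -0.153] [ 0.56  -0.129]
0.17 2007 [ 0.493 -0.158] [ 0.565 -0.127]
0.175 2709 [ 0.488 -0.159] [ 0.567 -0.126]
0.18 5608 [ 0.487 -0.16 ] [ 0.567 -0.126]
0.185 2460 [ 0.488 -0.16 ] [ 0.567 -0.127]
0.19 2930 [ 0.488 -0.159] [ 0.567 -0.125]
0.195 5237 [ 0.487 -0.16 ] [ 0.567 -0.125]
0.2 3444 [ 0.487 -0.158] [ 0.567 -0.124]
```

View pics/v5.png

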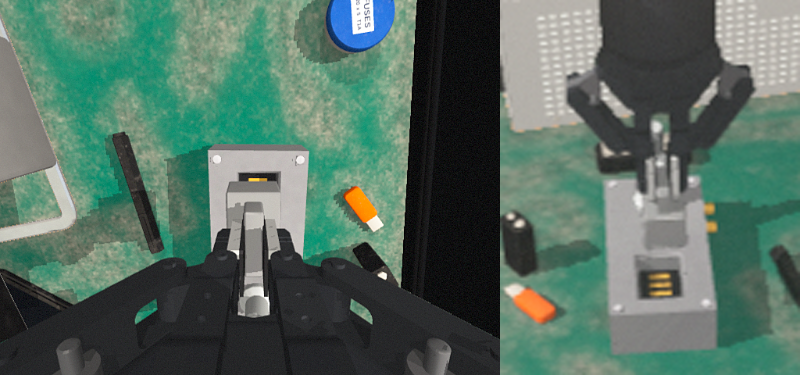

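The wrist view shows the module held squarely above the base, with the recess edge at (258,178) just beyond it. I'll refine the base pose and the held module's pose from depth.

Run:
```python
from h import *
for tag in('top0','scene0','wr2','wr5'):
    P=cloud(load(tag));q=P[(abs(P[:,0]-.522)<.07)&(abs(P[:,1]+.195)<.11)&(abs(P[:,2]-.04)<.003)]
    if len(q)<50: continue
    r=cv2.minAreaRect(q[:,:2].astype(np.float32)); print(tag,len(q),q[:,2].mean().round(4),r)
    for a in(80,81,82):
        a=np.radians(a);ey=np.array([np.cos(a),np.sin(a)]);ex=np.array([ey[1],-ey[0]])
        X=q[:,:2]@ex;Y=q[:,:2]@ey
        f=lambda A:np.percentile(A,[.5,99.5]).round(4)
        cx=f(X).mean(); b=f(Y)[1]-.085
        rc=cx*ex+(b+.042)*ey; 
        # hole: points of plane missing; use points deeper inside
        print('  ',round(np.degrees(a)),f(X),np.ptp(f(X)).round(4),f(Y),np.ptp(f(Y)).round(4),'recess(front-edge)',rc.round(4))
    h=P[(np.hypot(P[:,0]-.5286,P[:,1]+.1535)<.035)&(P[:,2]<.037)&(P[:,2]>.01)]
    if len(h)>20: print('  hole',len(h),h.mean(0).round(4),cv2.minAreaRect(h[:,:2].astype(np.float32)))
P=cloud(load('wr5'))
a=np.radians(81);ey=np.array([np.cos(a),np.sin(a)]);ex=np.array([ey[1],-ey[0]])
q=P[(abs(P[:,2]-.1195)<.002)&(np.hypot(P[:,0]-.527,P[:,1]+.13)<.03)]
print('shoulder z',np.median(q[:,2]),'x',np.percentile(q[:,:2]@ex,[1,99]),'y',np.percentile(q[:,:2]@ey,[1,99]))
print('tcp',np.array([.5274,-.1441])@ex,np.array([.5274,-.1441])@ey)
q=P[(abs(P[:,2]-.1361)<.002)&(np.hypot(P[:,0]-.53,P[:,1]+.13)<.012)];print('ribtop?',len(q),np.median(q[:,2]))
q=P[(P[:,2]<.114)&(P[:,2]>.097)&(np.hypot(P[:,0]-.53,P[:,1]+.122)<.02)]
l=cv2.fitLine(q[:,:2].astype(np.float32),cv2.DIST_HUBER,0,.01,.01).ravel();print('front face dir',np.degrees(np.arctan2(l[1],l[0])),(q[:,:2]@ey).mean())
```

```text
top0 2802 0.0401 ((0.5209836959838867, -0.19525808095932007), (0.1702577918767929, 0.08014770597219467), 80.54435729980469)
   80 [0.5072 0.5868] 0.0796 [-0.186  -0.0172] 0.1688 recess(front-edge) [ 0.5282 -0.1543]
   81 [0.5054 0.5847] 0.0793 [-0.1956 -0.0267] 0.1689 recess(front-edge) [ 0.5274 -0.1541]
   82 [0.5027 0.5834] 0.0807 [-0.2049 -0.0361] 0.1688 recess(front-edge) [ 0.5268 -0.1539]
  hole 472 [ 0.5284 -0.1549  0.0267] ((0.5305913090705872, -0.15313959121704102), (0.06367149949073792, 0.05817490816116333), 11.37867546081543)
scene0 1650 0.039 ((0.5218318104743958, -0.19381222128868103), (0.17357227206230164, 0.0799725204706192), 80.49840545654297)
   80 [0.5079 0.5876] 0.0797 [-0.185  -0.0148] 0.1702 recess(front-edge) [ 0.5294 -0.152 ]
   81 [0.506  0.5856] 0.0796 [-0.1944 -0.0244] 0.17 recess(front-edge) [ 0.5285 -0.152 ]
   82 [0.5035 0.5844] 0.0809 [-0.2037 -0.0337] 0.17 recess(front-edge) [ 0.528  -0.1517]
  hole 302 [ 0.526  -0.1647  0.0275] ((0.5268352627754211, -0.15744253993034363), (0.051059383898973465, 0.06750737875699997), 75.50701904296875)
wr2 307 0.0402 ((0
[... 424 characters left out ...]
9304047), (0.15509596467018127, 0.08028139173984528), 80.54190826416016)
   80 [0.508  0.5877] 0.0797 [-0.1673 -0.0169] 0.1504 recess(front-edge) [ 0.5291 -0.1541]
   81 [0.5069 0.5865] 0.0796 [-0.1766 -0.0265] 0.1501 recess(front-edge) [ 0.5291 -0.1542]
   82 [0.5054 0.5855] 0.0801 [-0.1859 -0.0357] 0.1502 recess(front-edge) [ 0.5292 -0.1538]
  hole 567 [ 0.5323 -0.1366  0.026 ] ((0.5321290493011475, -0.13615041971206665), (0.012321386486291885, 0.03318936377763748), 81.12258911132812)
shoulder z 0.11907388441419633 x [0.52835436 0.55771713] y [-0.05752172 -0.03774952]
tcp 0.543449037242173 -0.059822353017541574
ribtop? 1055 0.13606467701395258
front face dir -8.9816065 -0.03773482085862805
```

jog_arm --pt "-1 0.115 -0.46 0 -0.1" --pt "-1 0 0 -0.8 0" --pt "-1 0 0 -0.8 0" --pt "-1 0 0 -0.8 0" --pt "-1 0 0 0 0"

```text
clock: 10.55
eef_pos: [0.5282, -0.1538, 0.0731]
tcp_rot: [-3.137, -0.0, 1.405]
contact_force: [-0.3, 0.3, -1.1]
width: 0.102
finger_force: 42.6
```

Run:
```python
from h import *
w=cap('wrist','wr6');o=status.get_obs();print(o['eef_pos'],o['tcp_rot'])
a=np.radians(80.55);ey=np.array([np.cos(a),np.sin(a)]);ex=np.array([ey[1],-ey[0]])
P=cloud(w);q=P[(abs(P[:,0]-.522)<.07)&(abs(P[:,1]+.195)<.11)&(abs(P[:,2]-.04)<.002)]
X=np.percentile(q[:,:2]@ex,[.5,99.5]);Y=np.percentile(q[:,:2]@ey,[99.5]);print('base x',X,X.mean(),'front',Y,'recess y',Y-.043)
z=o['eef_pos'][2]-.0042
q=P[(abs(P[:,2]-z)<.002)&(np.hypot(P[:,0]-.53,P[:,1]+.14)<.03)]
X=np.percentile(q[:,:2]@ex,[1,99]);Y=np.percentile(q[:,:2]@ey,99);print('mod x',X,X.mean(),'y',Y-.023)
h=P[(np.hypot(P[:,0]-.5286,P[:,1]+.1535)<.035)&(P[:,2]<.037)&(P[:,2]>.01)]
if len(h): print('hole x',np.percentile(h[:,:2]@ex,[1,99]),'ymax',np.percentile(h[:,:2]@ey,99))
```

```text
[ 0.52901665 -0.15403113  0.07434226] [-3.13887558e+00 -1.78481170e-04  1.40537777e+00]
base x [0.50742457 0.58692241] 0.5471734926658876 front [-0.02235715] recess y [-0.06535715]
mod x [0.53131513 0.56030216] 0.545808643513313 y -0.06569434664688491
hole x [0.53061802 0.56373914] ymax -0.042628898397661937
```

jog_arm --pt "-1 0.05 0.02 0 0" --pt "-1 0 0 -0.3 0" --pt "-1 0 0 -0.3 0" --pt "-1 0 0 0 0"

```text
clock: 11.0
eef_pos: [0.532, -0.1542, 0.0694]
tcp_rot: [3.136, 0.001, 1.405]
contact_force: [-11.5, 3.1, 30.5]
width: 0.099
finger_force: 47.1
```

jog_arm --pt "-1 0 0 0.6 0" --pt "-1 0 0 0 0" --pt "-1 0 0 0 0"

```text
clock: 11.3
eef_pos: [0.5313, -0.1538, 0.0754]
tcp_rot: [3.141, 0.0, 1.406]
contact_force: [-1.0, -0.7, -1.1]
width: 0.1
finger_force: 43.0
```

```bash
cat > m.py <<'E'
from h import *
import sys
w=cap('wrist',sys.argv[1]);o=status.get_obs();print(o['eef_pos'],o['tcp_rot'],o['contact_force'])
a=np.radians(80.55);ey=np.array([np.cos(a),np.sin(a)]);ex=np.array([ey[1],-ey[0]])
P=cloud(w);q=P[(abs(P[:,0]-.522)<.07)&(abs(P[:,1]+.195)<.11)&(abs(P[:,2]-.04)<.002)]
X=np.percentile(q[:,:2]@ex,[.5,99.5]);Y=np.percentile(q[:,:2]@ey,[99.5]);print('base x',X,X.mean(),'front',Y,'recess y',Y-.043)
q=P[(P[:,2]<.066)&(P[:,2]>.046)&(np.hypot(P[:,0]-.533,P[:,1]+.131)<.025)]
print('front face',len(q),np.percentile(q[:,:2]@ex,[1,50,99]),'y',np.percentile(q[:,:2]@ey,[5,50,95])-.023,'z',q[:,2].min())
z=o['eef_pos'][2]-.0042
q=P[(abs(P[:,2]-z)<.0025)&(np.hypot(P[:,0]-.53,P[:,1]+.14)<.03)]
X=np.percentile(q[:,:2]@ex,[1,99]);Y=np.percentile(q[:,:2]@ey,99);print('mod x',X,X.mean(),'y',Y-.023,'z',np.median(q[:,2]))
A=np.c_[q[:,:2],np.ones(len(q))];print('tilt',np.linalg.lstsq(A,q[:,2],rcond=None)[0][:2])
print('tcp',o['eef_pos'][:2]@ex,o['eef_pos'][:2]@ey)
E
python3 m.py wr7
python3 - <<'E'
import cv2
i=cv2.imread('pics/wr7.png'); cv2.imwrite('pics/v7.png',cv2.resize(i[150:400,220:440],None,fx=2.4,fy=2.4,interpolation=2))
E
```

```text
[ 0.53074814 -0.15366494  0.0747638 ] [-3.14113203e+00 -2.51962053e-05  1.40556010e+00] [-0.80604921  0.07164067 -1.10200709]
base x [0.50739128 0.58690142] 0.5471463491338787 front [-0.02232056] recess y [-0.06532056]
front face 675 [0.53506853 0.54942849 0.56375544] y [-0.06546547 -0.06517407 -0.0648887 ] z 0.04677727257470218
mod x [0.53459332 0.5640309 ] 0.5493121087136691 y -0.0649465901660883 z 0.07132849762881513
tilt [ 0.00263009 -0.03111919]
tcp 0.5487752575506012 -0.06443772808892255
```

View pics/v7.png

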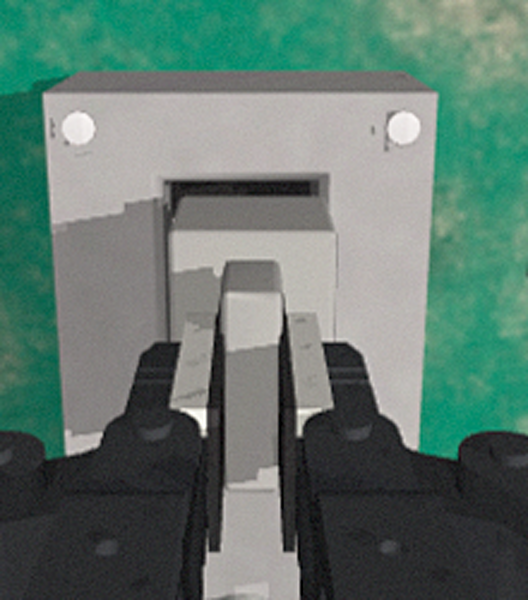

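The module sits about 2 mm too far along +x: its right edge at (335,235) overlaps the recess edge at (330,180). I'll correct that.

jog_arm --pt "-1 -0.11 0 0 0" --pt "-1 0 0 0 0" --pt "-1 0 0 0 0"

```text
clock: 11.65
eef_pos: [0.5283, -0.1536, 0.0746]
tcp_rot: [-3.14, -0.0, 1.405]
contact_force: [0.1, -0.3, -0.8]
width: 0.1
finger_force: 43.0
```

```bash
python3 m.py wr8; sleep 0; python3 m.py wr9
```

```text
[ 0.52842646 -0.15365285  0.07477354] [-3.14068135e+00 -8.77170717e-05  1.40550445e+00] [-0.01167954 -0.05994404 -0.53603135]
base x [0.50743479 0.58695582] 0.5471953033841056 front [-0.02241131] recess y [-0.06541131]
front face 703 [0.5319509  0.54638658 0.56073249] y [-0.06580348 -0.06548187 -0.06522098] z 0.046025865042785705
mod x [0.53158391 0.56101112] 0.5462975103312084 y -0.06531145254764648 z 0.07057748881329334
tilt [ 0.00272934 -0.01497443]
tcp 0.5464831024352799 -0.06480699505151993
[ 0.52852173 -0.15366972  0.07490912] [-3.14092961e+00 -7.74986780e-05  1.40547237e+00] [-1.34665642  0.47789208 -1.19921871]
base x [0.50744078 0.58692193] 0.5471813560993346 front [-0.02238821] recess y [-0.06538821]
front face 701 [0.53216921 0.54656585 0.5608245 ] y [-0.06580317 -0.06549286 -0.06519946] z 0.046792550343559
mod x [0.53175671 0.56119298] 0.546474843500899 y -0.0654055505218967 z 0.0707156295129645
tilt [ 0.00279259 -0.01810106]
tcp 0.5465798479551608 -0.06480799257175547
```

jog_arm --pt "-1 0.03 0 -0.2 0" --pt "-1 0 0 -0.1 0" --pt "-1 0 0 -0.1 0" --pt "-1 0 0 0 0"

```text
clock: 12.15
eef_pos: [0.529, -0.1536, 0.0668]
tcp_rot: [-3.141, -0.0, 1.406]
contact_force: [-0.4, -0.1, -1.4]
width: 0.098
finger_force: 43.0
```

It has entered freely (TCP z 0.0668, no contact force), so I'm continuing down.

jog_arm --pt "-1 0 0 -0.2 0" --pt "-1 0 0 -0.2 0" --pt "-1 0 0 0 0"

```text
clock: 12.45
eef_pos: [0.5287, -0.1535, 0.0585]
tcp_rot: [-3.14, -0.0, 1.406]
contact_force: [0.5, 0.5, -0.6]
width: 0.101
finger_force: 43.0
```

jog_arm --pt "-1 0 0 -0.1 0" --pt "-1 0 0 -0.1 0" --pt "-1 0 0 0 0"

```text
clock: 12.75
eef_pos: [0.5295, -0.1538, 0.0555]
tcp_rot: [3.141, 0.0, 1.406]
contact_force: [1.2, 1.0, 0.1]
width: 0.1
finger_force: 43.1
```

jog_arm --pt "-1 0 0 -0.15 0" --pt "-1 0 0 -0.1 0" --pt "-1 0 0 0 0"

```text
clock: 13.05
eef_pos: [0.5296, -0.1538, 0.0505]
tcp_rot: [3.141, 0.0, 1.406]
contact_force: [0.2, 0.6, 2.9]
width: 0.102
finger_force: 43.5
```

jog_arm --pt "-1 0 0 -0.1 0" --pt "-1 0 0 -0.1 0" --pt "-1 0 0 0 0"

```text
clock: 13.35
eef_pos: [0.5296, -0.1538, 0.0464]
tcp_rot: [3.141, 0.0, 1.406]
contact_force: [-0.2, -0.6, 3.3]
width: 0.099
finger_force: 43.4
```

jog_arm --pt "-1 0 0 -0.1 0" --pt "-1 0 0 -0.05 0" --pt "-1 0 0 0 0"

```text
clock: 13.65
eef_pos: [0.5296, -0.1538, 0.044]
tcp_rot: [3.141, 0.0, 1.406]
contact_force: [-1.6, 1.6, 8.1]
width: 0.102
finger_force: 44.0
```

```bash
cat > f.py <<'E'
from h import *
import sys
w=cap('wrist',sys.argv[1]);o=status.get_obs();P=cloud(w);print(o['clock'],o['eef_pos'],o['contact_force'])
a=np.radians(80.55);ey=np.array([np.cos(a),np.sin(a)]);ex=np.array([ey[1],-ey[0]])
X=P[:,:2]@ex-.5472;Y=P[:,:2]@ey+.0654
near=(P[:,2]>.03)&(P[:,2]<.1)
m=near&(abs(X)<.013)&(Y>.0190)&(Y<.0222);s=P[m,2]
b=near&(abs(X)<.03)&(Y>.029)&(Y<.040);b2=P[b,2]
print('shoulder',len(s),np.median(s),'base',len(b2),np.median(b2),'proud mm',1000*(np.median(s)-np.median(b2)))
for sx in(-1,1):
    m=near&(abs(X-sx*.0095)<.0035)&(Y>.012)&(Y<.022)&(P[:,2]<.06); b=near&(abs(X-sx*.028)<.006)&(abs(Y-.02)<.008)&(P[:,2]<.045)
    print(sx,m.sum(),b.sum(),1000*(np.median(P[m,2])-np.median(P[b,2])))
E
python3 f.py w10
```

```text
13.7 [ 0.52966507 -0.15378742  0.04401957] [-3.39961967  0.15744899  7.60957526]
shoulder 461 0.04009727001470016 base 3866 0.040158192085332875 proud mm -0.06092207063271293
-1 377 1048 -0.06759547791308079
1 384 1032 -0.025763454197129387
```

jog_arm --pt "-1 0 0 -0.05 0" --pt "-1 0 0 0 0"

```text
clock: 13.9
eef_pos: [0.5297, -0.1538, 0.044]
tcp_rot: [3.14, 0.0, 1.405]
contact_force: [-4.0, 0.8, 13.3]
width: 0.101
finger_force: 44.8
```

```bash
python3 f.py w11
```

```text
13.95 [ 0.52971126 -0.15384341  0.04394515] [-2.97005629  0.67686364 12.80107462]
shoulder 465 0.0400610092134263 base 3862 0.04018602579618398 proud mm -0.12501658275768102
-1 383 1041 -0.15664625933369675
1 378 1033 -0.01363614474641367
```

The force climbs while the position stays put, so the module is on its hard stop and flush. Releasing now.

jog_arm --pt "-1 0 0 0.1 0" --pt "-0.3 0 0 0 0" --pt "-0.3 0 0 0 0" --pt "-0.3 0 0 0 0" --pt "-0.3 0 0 0 0"

```text
clock: 14.45
eef_pos: [0.5291, -0.1537, 0.0439]
tcp_rot: [-3.141, -0.0, 1.405]
contact_force: [0.4, -0.0, -0.0]
width: 0.351
finger_force: 0.0
```

jog_arm --pt "-0.3 0 0 0.5 0" --pt "-0.3 0 0 1 0" --pt "-0.3 0 0 1 0" --pt "-0.3 0 0 1 0" --pt "-0.3 0 0 1 0"

```text
clock: 14.95
eef_pos: [0.5294, -0.1538, 0.1359]
tcp_rot: [3.141, 0.0, 1.406]
contact_force: [0.9, -0.3, 0.3]
width: 0.346
finger_force: 0.0
```

jog_arm --pt "-0.3 0 0 1 0" --pt "-0.3 0 0 1 0" --pt "-0.3 0 0 1 0" --pt "-0.3 0 0 0 0"

```text
clock: 15.35
eef_pos: [0.5313, -0.1543, 0.1982]
tcp_rot: [3.135, 0.001, 1.406]
contact_force: [0.6, -0.4, -0.9]
width: 0.349
finger_force: 0.0
```

```bash
python3 f.py w12
python3 - <<'E'
from h import *
w=load('w12');P=cloud(w)
q=P[(np.hypot(P[:,0]-.514,P[:,1]+.244)<.03)&(P[:,2]>.111)&(P[:,2]<.117)];print(len(q),q.mean(0) if len(q) else '')
t=cap('top','t12');s=cap('scene','s12')
for c in(t,s):
    P=cloud(c);q=P[(abs(P[:,0]-.529)<.025)&(abs(P[:,1]+.153)<.03)&(P[:,2]>.05)&(P[:,2]<.065)];print('rib',len(q),q.mean(0) if len(q) else '')
E
```

```text
15.4 [ 0.53041634 -0.15405495  0.19636184] [0.72790427 0.51643913 0.63452158]
shoulder 127 0.04004555800489524 base 1029 0.040143081733243394 proud mm -0.09752372834815476
-1 105 273 0.11323601955079421
1 109 270 -0.05913131673335875
454 [ 0.51423955 -0.2437208   0.1138498 ]
rib 53 [ 0.52921302 -0.14421542  0.05660313]
rib 77 [ 0.52966728 -0.15028556  0.05528182]
```

jog_arm --pt "0 -0.2 -1 0 0" --pt "0 -0.2 -1 0 0" --pt "0 -0.2 -1 0 0" --pt "0 -0.2 -1 0 0" --pt "0 0 -0.5 0 0"

```text
clock: 16.0
eef_pos: [0.5121, -0.2447, 0.1928]
tcp_rot: [-3.139, -0.0, 1.404]
contact_force: [-0.2, -0.1, 0.4]
width: 0.499
finger_force: 0.0
```

jog_arm --pt "0 0 0 0 0" --pt "0 0 0 0 0"

```text
clock: 16.2
eef_pos: [0.5131, -0.2431, 0.1936]
tcp_rot: [-3.14, -0.001, 1.405]
contact_force: [-0.0, -0.2, 0.5]
width: 0.505
finger_force: 0.0
```

Run:
```python
from h import *
o=status.get_obs();print(o['eef_pos'],o['tcp_rot'],o['width'])
w=cap('wrist','w13');P=cloud(w)
q=P[(np.hypot(P[:,0]-.514,P[:,1]+.244)<.03)&(P[:,2]>.111)&(P[:,2]<.117)];print(len(q),q.mean(0) if len(q) else '',q[:,2].max(), cv2.minAreaRect(q[:,:2].astype(np.float32)))
print(proj(w,[.5142,-.2442,.114]))
```

```text
[ 0.51307921 -0.24314928  0.19358668] [-3.14027618e+00 -9.23089165e-04  1.40549180e+00] 0.5048463502146306
592 [ 0.51408923 -0.24430149  0.11394895] 0.11637710207134079 ((0.5141229629516602, -0.24456433951854706), (0.01724812015891075, 0.017143614590168), 31.446735382080078)
[326.80143683 246.72310088]
```

jog_arm --pt "0 0.05 -0.06 -1 0" --pt "0 0 0 -1 0" --pt "0 0 0 -1 0" --pt "0 0 0 -1 0" --pt "0 0 0 -1 0" --grip_force 20

```text
clock: 16.75
eef_pos: [0.5146, -0.2437, 0.0936]
tcp_rot: [3.141, -0.0, 1.407]
contact_force: [0.7, -0.2, -0.6]
width: 0.5
finger_force: 0.0
```

jog_arm --pt "0 0 0 -0.25 0" --pt "0 0 0 0 0" --pt "0 0 0 0 0"

```text
clock: 17.05
eef_pos: [0.5151, -0.2448, 0.0903]
tcp_rot: [3.14, 0.0, 1.406]
contact_force: [0.1, -0.6, 0.9]
width: 0.499
finger_force: 0.0
```

jog_arm --pt "-1 0 0 0 0" --pt "-1 0 0 0 0" --pt "-1 0 0 0 0" --pt "-1 0 0 0 0" --pt "-1 0 0 0 0"

```text
clock: 17.55
eef_pos: [0.5142, -0.2451, 0.0906]
tcp_rot: [3.141, 0.0, 1.405]
contact_force: [-3.4, 1.8, 5.4]
width: 0.199
finger_force: 20.3
```

jog_arm --pt "-1 0 0 0 0" --pt "-1 0 0 0 0" --pt "-1 0 0 0 0" --grip_force 80

```text
clock: 17.85
eef_pos: [0.5141, -0.2451, 0.0909]
tcp_rot: [3.141, 0.0, 1.405]
contact_force: [-3.9, 1.6, 6.9]
width: 0.182
finger_force: 78.0
```

jog_arm --pt "-1 0 0 0.5 0" --pt "-1 0 0 0.5 0" --pt "-1 0 0 0.5 0" --pt "-1 0 0 0 0"

```text
clock: 18.25
eef_pos: [0.5141, -0.245, 0.1203]
tcp_rot: [-3.142, 0.0, 1.405]
contact_force: [-1.7, 0.1, -5.2]
width: 0.182
finger_force: 78.5
```

jog_arm --pt "-1 0 0 0.5 0" --pt "-1 0 0 0.5 0" --pt "-1 0 0 0.4 0" --pt "-1 0 0 0 0" --pt "-1 0 0 0 0"

```text
clock: 18.75
eef_pos: [0.5141, -0.245, 0.1472]
tcp_rot: [-3.141, 0.0, 1.405]
contact_force: [1.0, -2.5, -8.8]
width: 0.184
finger_force: 78.5
```

Run:
```python
from h import *
o=status.get_obs();print(o['eef_pos'],o['tcp_rot'],o['width'],o['contact_force'])
w=cap('wrist','w14');s=cap('scene','s14');t=cap('top','t14')
P=cloud(s);q=P[(np.hypot(P[:,0]-.514,P[:,1]+.244)<.02)]
for z in np.arange(.06,.19,.004):
    m=abs(q[:,2]-z)<.002
    if m.sum(): print(z.round(3),m.sum(),q[m][:,:2].min(0).round(3),q[m][:,:2].max(0).round(3))
u,v=proj(s,[.5142,-.2444,.12]);print(u,v)
u,v=int(u),int(v)
c=s['pixels'][v-45:v+55,u-40:u+40]
P=cloud(w);q=P[(np.hypot(P[:,0]-.514,P[:,1]+.244)<.0085)&(P[:,2]>.13)];print(np.percentile(q[:,2],[2,25,50,75,98]).round(4) if len(q) else 0)
a,b=proj(w,[.5142,-.2442,.16]);print(a,b);a,b=int(a),int(b)
wc=w['pixels'][max(0,b-100):b+100,a-100:a+100]
cv2.imwrite('pics/v14.png',np.hstack([cv2.resize(c,(480,600),interpolation=2),cv2.resize(wc,(320,600) if wc.shape[0]>wc.shape[1]*1.5 else (320,320),interpolation=2) if False else np.pad(cv2.resize(wc,(320,320)),((0,280),(0,0),(0,0)))]))
```

```text
[ 0.51406915 -0.24499087  0.14723048] [-3.14127919e+00  2.21405627e-04  1.40539142e+00] 0.18390874994710704 [ 0.95908732 -2.52411444 -8.82349108]
0.06 17 [ 0.504 -0.241] [ 0.523 -0.233]
0.064 16 [ 0.505 -0.24 ] [ 0.523 -0.234]
0.068 17 [ 0.504 -0.244] [ 0.523 -0.232]
0.072 17 [ 0.504 -0.243] [ 0.523 -0.233]
0.076 11 [ 0.505 -0.247] [ 0.525 -0.231]
0.08 35 [ 0.501 -0.251] [ 0.525 -0.228]
0.084 39 [ 0.504 -0.254] [ 0.524 -0.232]
0.088 6 [ 0.509 -0.245] [ 0.517 -0.238]
0.092 10 [ 0.512 -0.245] [ 0.517 -0.237]
0.096 7 [ 0.512 -0.244] [ 0.517 -0.239]
0.1 6 [ 0.511 -0.245] [ 0.517 -0.24 ]
0.104 6 [ 0.511 -0.246] [ 0.516 -0.238]
0.108 9 [ 0.511 -0.243] [ 0.517 -0.239]
0.112 6 [ 0.511 -0.243] [ 0.517 -0.238]
0.116 6 [ 0.511 -0.243] [ 0.517 -0.237]
0.12 8 [ 0.511 -0.243] [ 0.517 -0.24 ]
0.124 6 [ 0.511 -0.244] [ 0.516 -0.239]
0.128 7 [ 0.511 -0.242] [ 0.517 -0.239]
0.132 8 [ 0.511 -0.243] [ 0.517 -0.239]
0.136 8 [ 0.51  -0.243] [ 0.516 -0.239]
0.14 7 [ 0.51  -0.243] [ 0.518 -0.239]
0.144 3 [ 0.517 -0.241] [ 0.52  -0.237]
0.148 20 [ 0.502 -0.241] [ 0.523 -0.233]
0.152 30 [ 0.497 -0.243] [ 0.533 -0.232]
0.156 39 [ 0.498 -0.243] [ 0.533 -0.231]
0.16 38 [ 0.497 -0.244] [ 0.532 -0.232]
0.164 38 [ 0.498 -0.241] [ 0.533 -0.23 ]
0.168 60 [ 0.497 -0.254] [ 0.533 -0.232]
0.172 26 [ 0.497 -0.243] [ 0.533 -0.232]
0.176 21 [ 0.497 -0.244] [ 0.534 -0.23 ]
0.18 27 [ 0.497 -0.253] [ 0.534 -0.229]
0.184 26 [ 0.5   -0.257] [ 0.529 -0.229]
0.188 11 [ 0.502 -0.236] [ 0.531 -0.231]
320.01890082966145 147.06324987565594
[0.1342 0.1665 0.1701 0.1709 0.2352]
324.8542570857432 310.8949829578159
```

View pics/v14.png

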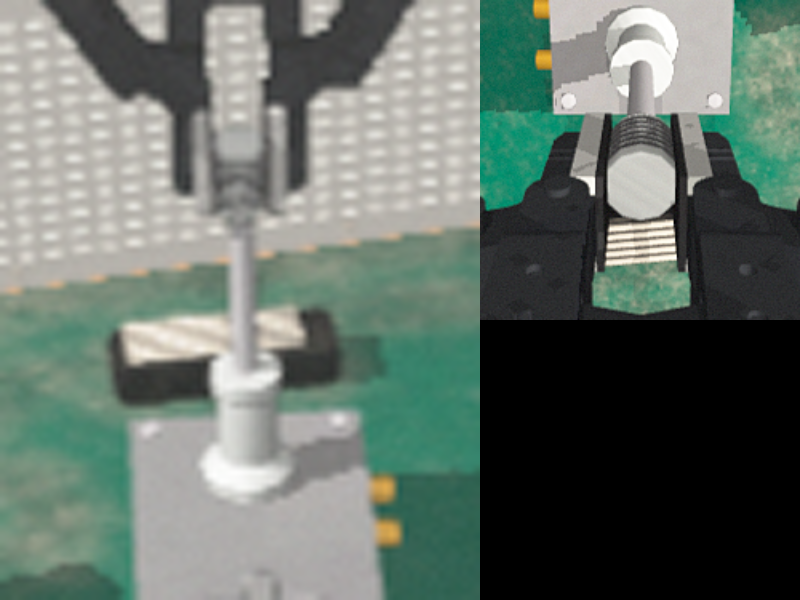

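The knob is gripped, at (240,170) in the left half of the picture, with bare rod down to the rim at (247,365); the mark has not yet emerged. Extension is about 56.5 mm, so 3.5 mm remain.

jog_arm --pt "-1 0 0 0.17 0" --pt "-1 0 0 0 0" --pt "-1 0 0 0 0" --pt "-1 0 0 0 0"

```text
clock: 19.3
eef_pos: [0.5141, -0.245, 0.1506]
tcp_rot: [-3.141, 0.0, 1.405]
contact_force: [0.1, -3.1, -8.7]
width: 0.179
finger_force: 78.5
```

```bash
cat > k.py <<'E'
from h import *
import sys
o=status.get_obs();print(o['clock'],o['eef_pos'],o['width'],o['contact_force'])
def top(c,lo,hi):
    P=cloud(c);q=P[(np.hypot(P[:,0]-.5142,P[:,1]+.2445)<.007)&(P[:,2]>lo)&(P[:,2]<hi)];return len(q),np.median(q[:,2]).round(4),np.percentile(q[:,2],75).round(4)
w=cap('wrist',sys.argv[1]);s=cap('scene',sys.argv[1]+'s')
print('rest',top(load('w13'),.11,.118),'mid',top(load('w14'),.165,.176),'now',top(w,.165,.18))
# profile along rod, world z -> grey and width, wrist and scene
for n,c in(('w',w),('s',s)):
    print(n,[(round(z*1000),int(c['pixels'][int(round(v)),int(round(u))].mean())) for z in np.arange(.078,.104,.002) for u,v in [proj(c,[.5142,-.2445+ .004,z])]])
P=cloud(w)
q=P[(np.hypot(P[:,0]-.5142,P[:,1]+.2445)<.0135)]
for z in np.arange(.082,.100,.002):
    m=abs(q[:,2]-z)<.001
    if m.sum(): print(z.round(3),m.sum(),np.ptp(q[m][:,0]).round(4),q[m][:,1].max().round(4))
E
python3 k.py w15
```

```text
19.3 [ 0.5140962  -0.24497302  0.15060697] 0.17881233075479602 [ 0.13369586 -3.05861975 -8.66506143]
rest (365, np.float64(0.1141), np.float64(0.1146)) mid (1060, np.float64(0.1704), np.float64(0.1708)) now (1068, np.float64(0.1738), np.float64(0.1741))
w [(78, 229), (80, 122), (82, 122), (84, 85), (86, 100), (88, 131), (90, 152), (92, 154), (94, 153), (96, 155), (98, 152), (100, 151), (102, 153)]
s [(78, 228), (80, 225), (82, 139), (84, 139), (86, 147), (88, 159), (90, 158), (92, 157), (94, 155), (96, 155), (98, 154), (100, 154), (102, 151)]
0.082 50 0.022 -0.233
0.084 666 0.0235 -0.2328
0.086 150 0.0206 -0.2338
0.088 14 0.0072 -0.2388
0.09 16 0.0075 -0.2408
0.092 13 0.0065 -0.2406
0.094 16 0.0073 -0.2408
0.096 12 0.0061 -0.241
0.098 18 0.0075 -0.2405
```

Run:
```python
from h import *
w=load('w15');K,R,tt=w['intrinsics'],w['R'],w['t'];v,u=np.mgrid[:480,:640];d=w['depth']
W=((np.stack([u,v,np.ones_like(u)],-1)@np.linalg.inv(K).T*d[...,None])-tt)@R
g=w['pixels'].mean(-1);r=np.hypot(W[...,0]-.5142,W[...,1]+.2445)
rim=W[...,2][(r<.0115)&(r>.008)&(abs(W[...,2]-.084)<.003)];print('rim',np.median(rim))
m=(r<.0075)&(W[...,2]>.081)&(W[...,2]<.092)
rt=W[...,2][m&(r>.0045)&(r<.0062)&(W[...,2]>.0852)];print('ring top cand',len(rt),np.percentile(rt,[10,25,50,75,90]) if len(rt) else '')
U,V=[int(round(x)) for x in proj(w,[.5142,-.2405,.086])];print(U,V)
print(g[V-9:V+10,U-14:U+15:2].astype(int));print((W[...,2][V-9:V+10,U-14:U+15:2]*1e4).astype(int))
```

```text
rim 0.08406219203964826
ring top cand 58 [0.08528152 0.08552847 0.08576838 0.08607405 0.08662442]
324 245
[[120 135 213 252 251 249 249 249 248 247 248 250 252 236 204]
 [105 218 252 250 248 248 249 249 248 246 249 246 252 253 207]
 [120 254 252 247 247 248 248 249 248 248 247 248 248 252 244]
 [171 254 250 247 246 248 248 248 249 249 248 249 246 251 254]
 [244 250 249 248 246 247 249 250 249 248 247 248 247 249 253]
 [254 248 249 248 248 249 250 254 252 250 248 248 248 247 251]
 [250 248 249 250 249 253 255 229 252 255 250 248 249 247 250]
 [247 246 248 250 254 224 207 122 171 226 255 248 247 247 249]
 [248 246 248 251 255 101  87  85  90 116 234 251 247 248 247]
 [248 246 247 254 195  85 100 100 104  99 129 255 249 249 246]
 [249 247 248 255  73 106 114 131 142 102  96 235 250 248 246]
 [249 248 252 189  90 108 124 152 176 146 105 140 254 248 248]
 [254 252 254  55  84 117 130 154 181 188 129  98 255 248 249]
 [231 233 234  49  72 125 129 153 176 197 178  94 243 248 248]
 [191 196 193  63  89 119 131 155 175 189 195  96 214 250 248]
 [198 202 198  67 100 119 128 152 177 189 199  92
[... 1024 characters left out ...]
6  852  859  845  873  856  860  850  845  832  841
   838]
 [ 830  830  839  848  852  869  883  882  881  859  849  852  848  836
   838]
 [ 836  854  832  850  866  872  894  911  893  891  853  854  845  841
   840]
 [ 842  849  843  860  858  892  924  926  920  905  878  841  844  839
   831]
 [ 834  839  849  856  861  911  934  940  941  930  890  862  846  850
   849]
 [ 846  849  839  852  876  929  938  973  956  946  909  868  866  839
   843]
 [ 840  845  834  858  899  952  962  979  966  962  937  853  857  847
   835]
 [ 842  853  840  860  920  975  987  989  981  981  954  845  851  845
   845]
 [ 839  846  832  862  946  992 1007 1011 1003 1013  964  861  857  835
   836]]
```

The ring's top stands about 1.8 mm above the rim. The ring is 4 mm high, so its centre is level with the rim to within about 0.3 mm.

```bash
python3 -c "
from cell import status,env
o=status.get_obs();print(o['eef_pos'],o['finger_force']);print(env.finish_job())"
```

```text
[ 0.51408522 -0.24497366  0.15060334] 78.52558135986328
the job is handed in; nothing more can be done
None
```

I handed the job in with the tuner module seated flush and released, and the antenna rod held at about 60 mm with its ring mark level with the sleeve rim (both within about 0.3 mm); the first try at inserting the module caught the recess rim at about 30 N and was backed off, and the spool and tape were never approached.

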